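# Index the scooter wheel to its pointer and set the brake

## Robot

A 6-joint arm with a two-finger parallel gripper is mounted at the origin on the work surface. World frame = base frame: x ahead of the robot, y to its left, z up, the work surface at z = 0. Lengths are in m, angles in rad, forces in N, time in s.
With the tool pointing down it reaches from about 0.425 to 0.95 m from the base axis. Payload 3.5 kg.
Tool frame: the origin (TCP) lies at the very end of the fingers, on their centre line; the grasp point (between the pads) lies 19 mm behind it; z points along the fingers, y is the direction in which the jaws open and shut (so a half turn about z gives the same grasp; the last joint's range is limited). The gripper opens to 85 mm and grips with 20 to 120 N. Pads are 22 mm wide; open, the fingers measure 114 mm over their backs; the gripper's body (76 mm by 85 mm) begins 54 mm behind the grasp point. The pads swing forward as they close: fully open they stand 13 mm farther back than shut.
Start: joints at [-1.352, 0.286, 1.577, -0, 1.279, -0.15], TCP at [0.243, -0.63, 0.231] pointing down, gripper open.
Joint ranges: [-2.77, 2.77], [-0.9, 2.22], [0.21, 2.48], [-1.53, 4.67], [0.24, 2.81], [-2.84, 2.84]. Speed limits (rad/s): [2.79, 2.79, 3.14, 3.14, 3.14, 3.14].

## Interface

Orientations are given as a unit quaternion [x, y, z, w].
In Python, from plant import ctrl, imaging gives the robot as it stands.
- The arm moves only by the shell command python3 -m creep 'ROWS' [OPENING] [FORCE]. ROWS is JSON, one flat list of numbers, 4 for each row, row after row: the shift along the tool's x, y, z in units of 25 mm (1.0 is 25 mm), then the turn about the tool's z in units of 5 degrees (1.0 is 5 degrees). A call has 1 to 20 rows; each row is the pose to reach, as a shift and turn from the pose commanded when the call began, along the tool's axes at that moment; what a row does not reach only later rows make up. A row lasts 1/12 s, in which the tool goes at most 41.7 mm and 7.16 degrees, less where a joint would pass 70% of its speed; a pose out of reach is approached as far as the arm can. A call with a gripper value outside its range is refused whole. OPENING is the closure in counts, from 0 (fully open) to 255 (shut), set as the call begins (- or left out, the last holds). The fingers move at their own pace and stop on an object; FORCE is the grip in N (left out, the last holds). Time passes only in rows, so rows that repeat a pose let the fingers close. It gives the time, the measured TCP pose, the force and the opening at its end, in the units of the state.
- ctrl.get_state(): the state, without advancing time (a new reading comes with each control period).
- imaging.read_camera(name): name is "side" or "top" or "wrist"; returns the picture (400x640x3 uint8, red, green, blue); there is no depth.
- imaging.camera_info(name): a dict with "intrinsics" (3x3 intrinsics, pixels), "origin" and "attitude" of the camera in the world. Camera axes: x right, y down, z forward; pixel columns grow to the right and rows downward; lengths in m; the calibration is good to about 2 mm. A picture is of the moment at which its call begins: read the wrist's pose just before it. camera_info takes no time and is no camera call; for the wrist camera it gives the pose at the moment of the call.
- ctrl.sign_off(): hands the job in, once; it reports no verdict.
Trained networks look in the newest picture that a camera, given by its name, has taken for a name from the list of things; names that differ only in an ending like _2 or _b are one class to them, and where a whole thing is asked for, a point or a joint stands for the part that bears it (a point fixed in the world has none). Each returns a list of dicts, best first, with "p" (0 to 1); they miss things now and then, are a little off and sometimes report something else, mostly with a low value. They report only what shows in the picture. A call takes as long as a camera call.
- imaging.silhouettes(camera, name): "mask" (400x640 bool, what is visible of it) and "uv" ([column, row] in pixels, amid what is visible of it).
The state is a dict: "time": time; "qpos": joint angles; "dq": joint speeds; "joint_efforts": joint torques, N m; "eef_pos": TCP position; "tcp_rot": TCP orientation; "contact_force": force on the tool from outside, world axes, zero at the start; "wrist_torque": the same for the moment, N m; "opening": opening from 0.0 (shut) to 1.0 (fully open).
Only numpy, scipy, OpenCV 4.12 (cv2) and the standard library are available. Lean on these libraries where they do the work, as an engineer would, in place of code of your own. Each camera call takes 0.05 s, during which the arm holds its last target.

## Task

The small wheel on the bench stand has to be parked, ready for its new tyre: push its spokes round with a fingertip, either way, until the valve stem stands right in front of the tip of the stand's fixed pointer, in line with it. Once it is there, push the stand's brake lever fully home against the rim and leave the wheel parked. Do not pinch, lift or carry anything, do not push on the valve stem, and leave the other things on the bench where they are.

Things in the scene. Friction and masses are not known exactly. Their poses are not given: they have to be found in the camera images.
- wheel (a joint): Turn of the bare aluminium scooter wheel lying flat on a vertical spindle of the grey stand. Rad, growing counter-clockwise seen from above, endless (no stops); 0 or any whole number of turns = valve at the pointer. Turns with steady friction (about 3 N pushed at 70 mm radius) and stops where it is left. Not fastened down: it could be lifted off its seat.
- hub (a point): Centre of the top of the wheel's hub, on the spindle axis, 94 mm above the table while seated. Hub radius 30 mm; rim outer radius 130 mm, inner radius about 111 mm, rim from 42 to 87 mm above the table. Between the three spokes the wheel is open down to the stand's foot, 12 mm above the table.
- spoke (a point): Middle of the upper face of the spoke opposite the valve, 72 mm from the spindle axis, 80 mm above the table; it turns with the wheel. There are three like spokes, level and radial from hub to rim, each 24 mm wide and 22 mm thick (58 to 80 mm above the table), at +60, 180 and -60 degrees from the valve as seen from the hub.
- valve: The wheel's black valve stem, standing upright 98 mm from the spindle axis, just inside the rim, midway between two spokes; up to 18 mm thick, from 70 to 106 mm above the table. Its origin is the centre of the top of its cap.
- mark (a point): Where the valve must come: on the line from hub to the stand's fixed pointer, 98 mm from the spindle axis, 99 mm above the table, 13 mm inside the pointer's tip. The steel pointer sits on a 22 mm post outside the rim (post axis 151 mm from the spindle) and points inwards over the rim, its top 102 mm high. It does not turn with the wheel.
- brake (a joint): Swing of the bare steel brake lever about its vertical pivot on the stand. 0 = off, sticking out from the wheel; grows as it swings clockwise seen from above; 0.9 rad = fully home at its stop, where its dark shoe meets the rim. Stays where it is left; about 3 N pushed at 85 mm from the pivot. It neither turns the wheel nor is moved by it.
- brake_pivot (a point): Point on the brake lever's pivot axis, 69 mm above the table (top of the boss 84 mm), 165 mm from the spindle.
- brake_tip (a point): Centre of the round black end (24 mm across, 56 to 82 mm above the table) of the brake lever, 105 mm from the pivot. Between pivot boss (radius 18 mm) and end the lever is a straight level bar 16 mm wide, 59 to 79 mm above the table.
- spacer: Loose steel axle spacer, tube 32 mm across, 30 mm high, standing on the table near the wheel: not to be disturbed. Origin: centre of underside.
- socket: Loose steel socket, 28 mm across, 40 mm high, standing on the table beyond the brake lever: not to be disturbed. Origin: centre of underside.
- spanner: Loose steel spanner, 190 mm, lying on the table to the left: not to be disturbed.
- driver: Loose screwdriver, 200 mm, lying on the table to the right: not to be disturbed.
- oil: Loose grey oil bottle with blue cap, 68 mm across, 190 mm high, far left: not to be disturbed.
- grease: Loose low steel can, 70 mm across, 70 mm high, far right: not to be disturbed.
- tin: Loose dark open tin, 90 mm across, 60 mm high, beyond the wheel: not to be disturbed.

How it is judged:
On the way, in this order (a step that is already met when the one before it is completed fails the run):
1. the valve stands at the pointer and the wheel is at rest (horizontal distance between valve and mark below 0.01 m and velocity of joint wheel between -0.05 and 0.05 rad/s), for 0.2 s.
2. the brake lever is pushed home (value of joint brake above 0.83 rad), for 0.2 s.
At the end, for the whole second after the job is handed in: The valve stem is within 10 mm (horizontally) of the mark at the pointer, the wheel is at rest and seated, and the brake lever is home (0.83 rad or more of 0.9) and at rest (all of step 1 and height (world z) of hub below 0.104 m and value of joint brake above 0.83 rad and velocity of joint brake between -0.05 and 0.05 rad/s); the robot touches nothing.
It fails at once if the wheel was lifted off its seat by more than 10 mm (height (world z) of hub above 0.104 m).
It fails at once if the valve stem was pushed (more than 2 N) (contact force between anything else and valve above 2 N).
It fails at once if another thing on the bench was moved by more than 25 mm or lifted (distance of any of spacer, socket, spanner, driver, oil, grease, tin from where it was at the start of the episode above 0.025 m).
It also fails if it takes over 54 s, if anything falls off the work surface, if the arm or the gripper's body presses on something with over 40 N, if the wrist force passes 120 N, or if a joint passes its speed limit or range.

## Working session

There is one attempt and no reset: what is moved stays moved. The work goes in short steps, Python scripts to look and compute and a shell command to move; the robot and the scene stay as the last step left them, time stands still between calls to the robot, and variables do not carry over. Pictures are saved under pics/ and viewed, and the job is handed in when it is done.

```bash
ls; mkdir -p pics; python3 - <<'E'
from plant import ctrl, imaging
import cv2
s=ctrl.get_state();print(s)
for c in ("side","top"):
    im=imaging.read_camera(c);cv2.imwrite(f"pics/{c}0.png",im[:,:,::-1]);print(c,imaging.camera_info(c))
E
```

```text
pics
{'time': 0.0, 'qpos': array([-1.35197874e+00,  2.87186046e-01,  1.57816351e+00, -1.03719775e-05,
        1.27858565e+00, -1.49984421e-01]), 'dq': array([ 0.00069405,  0.00011755, -0.0007258 ,  0.0003795 , -0.00248398,
       -0.0006071 ]), 'joint_efforts': array([ 1.41191391e-03, -4.05978012e+01, -2.92624658e+01,  2.42269198e-05,
        5.71280703e-03, -3.04568701e-06]), 'eef_pos': array([ 0.2432291 , -0.62895948,  0.22994088]), 'tcp_rot': array([ 9.83045308e-01,  1.83359074e-01, -4.52648951e-05, -1.17041379e-03]), 'contact_force': array([-0.25599137, -0.33248122,  0.08686715]), 'wrist_torque': array([ 0.00741574,  0.02383186, -0.02771022]), 'opening': 1.0004389450340008}
side {'intrinsics': array([[456.7161143 ,   0.        , 315.16600207],
       [  0.        , 456.7161143 , 201.97248129],
       [  0.        ,   0.        ,   1.        ]]), 'origin': array([-0.02610154,  0.62658569,  1.10494109]), 'attitude': array([-0.34177756,  0.8678429 , -0.33207294,  0.14058576])}
top {'intrinsics': array([[518.38593568,   0.        , 325.49444608],
       [  0.        , 518.38593568, 196.53594345],
       [  0.        ,   0.        ,   1.        ]]), 'origin': array([0.26290935, 0.0101387 , 1.7024826 ]), 'attitude': array([ 0.70543482, -0.70236209,  0.07130373, -0.06296815])}
```

View pics/top0.png

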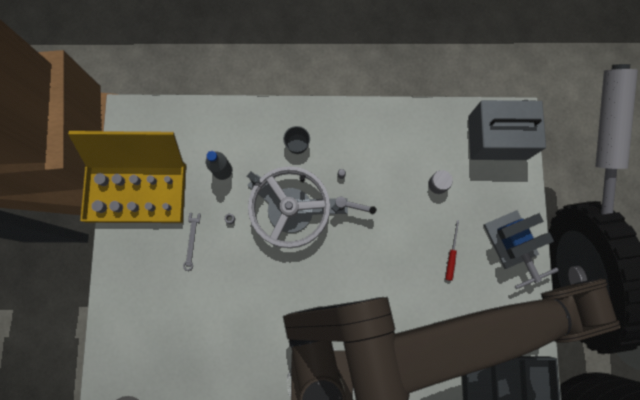

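View pics/side0.png

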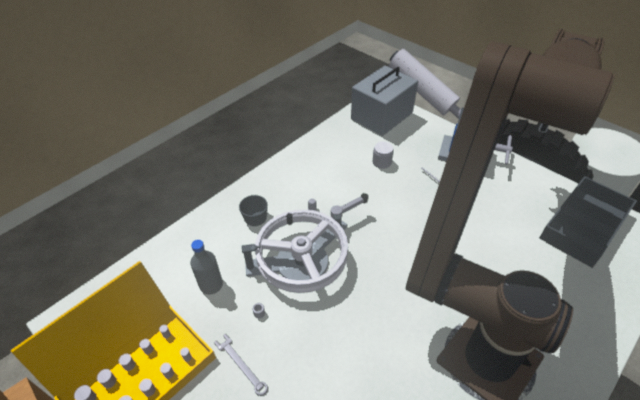

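```bash
cat > h.py <<'E'
import numpy as np, cv2
from scipy.spatial.transform import Rotation as R
from plant import ctrl, imaging
def pt(cam,uv,z):
    i=imaging.camera_info(cam);K=i["intrinsics"];r=R.from_quat(i["attitude"])
    d=r.apply(np.linalg.solve(K,[uv[0],uv[1],1.]));o=i["origin"]
    return o+d*(z-o[2])/d[2]
def px(cam,p):
    i=imaging.camera_info(cam);r=R.from_quat(i["attitude"])
    c=i["intrinsics"]@r.inv().apply(np.array(p)-i["origin"]);return c[:2]/c[2]
E
python3 - <<'E'
from h import *
Z=dict(hub=.094,valve=.106,spoke=.08,brake_pivot=.084,brake_tip=.082,mark=.1,spacer=.03,socket=.04,wheel=.087,brake=.08)
for c in ("top","side"):
    imaging.read_camera(c)
    for n,z in Z.items():
        for d in imaging.silhouettes(c,n)[:2]:
            print(c,n,round(d["p"],2),np.round(d["uv"],1),d["mask"].sum(),pt(c,d["uv"],z).round(4))
E
```

```text
top spoke 0.82 [286.4 204.5] 2509 [0.5489 0.1155 0.08  ]
top brake_pivot 0.79 [291.1 201.3] 4328 [0.5585 0.1005 0.084 ]
top brake_tip 0.85 [346.2 206.6] 318 [ 0.5428 -0.0744  0.082 ]
top mark 0.7 [292.1 205.1] 4490 [0.5435 0.0963 0.1   ]
top spacer 0.65 [228.8 218.4] 69 [0.5108 0.3051 0.03  ]
top spacer 0.53 [287.  205.2] 2588 [0.5554 0.1167 0.03  ]
top socket 0.49 [447.5 261.4] 242 [ 0.3739 -0.4     0.04  ]
top socket 0.43 [289.1 205.5] 2374 [0.5527 0.1093 0.04  ]
top wheel 0.98 [285.4 205.7] 2244 [0.5438 0.1181 0.087 ]
top brake 0.55 [348.7 206.2] 287 [ 0.5444 -0.0824  0.08  ]
side hub 0.87 [303.7 248.6] 3594 [0.5221 0.1171 0.094 ]
side valve 0.41 [290.4 219.2] 59 [0.6163 0.0745 0.106 ]
side spoke 0.78 [303.5 248.8] 3646 [0.5296 0.1109 0.08  ]
side brake_pivot 0.85 [300.7 251.7] 5961 [0.5262 0.1252 0.084 ]
side brake_tip 0.96 [344.9 205.9] 406 [ 0.5483 -0.0861  0.082 ]
side mark 0.9 [299.1 256.4] 5747 [0.5098 0.147  0.1   ]
side spacer 0.6 [260.9 310.1] 161 [0.5    0.3037 0.03  ]
side socket 0.61 [310.9 205.3] 84 [ 0.652  -0.0454  0.04  ]
side wheel 0.81 [302.1 245.1] 3851 [0.5375 0.108  0.087 ]
side wheel 0.59 [301.5 254.2] 5821 [0.5171 0.1311 0.087 ]
side brake 0.55 [346.  208.5] 381 [ 0.5402 -0.0818  0.08  ]
```

```bash
python3 - <<'E'
from h import *
im=cv2.imread("pics/top0.png")[150:270,230:390];cv2.imwrite("pics/topc.png",cv2.resize(im,None,fx=5,fy=5,interpolation=cv2.INTER_CUBIC))
im=cv2.imread("pics/side0.png")[180:320,230:390];cv2.imwrite("pics/sidec.png",cv2.resize(im,None,fx=4,fy=4,interpolation=cv2.INTER_CUBIC))
E
```

```text
(no output)
```

View pics/topc.png

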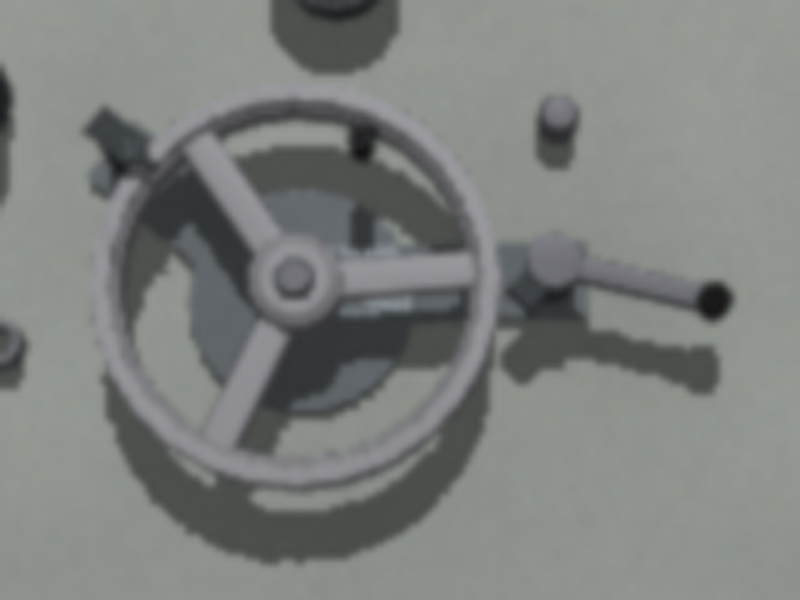

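View pics/sidec.png

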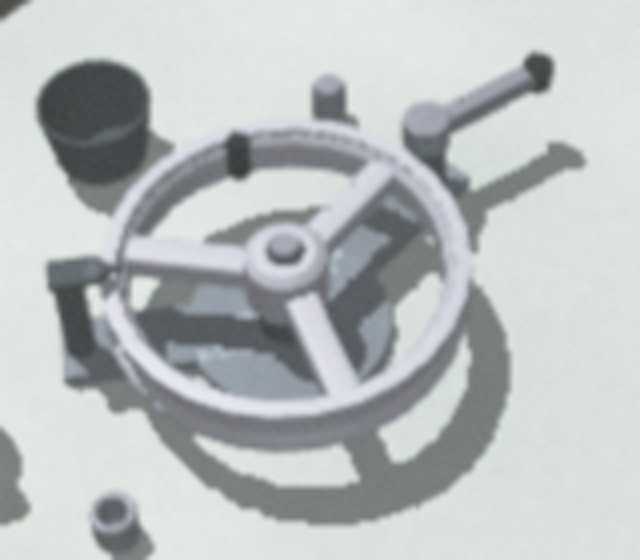

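```bash
python3 - <<'E'
from h import *
T=lambda x,y:((x+.5)/5-.5+230,(y+.5)/5-.5+150)
S=lambda x,y:((x+.5)/4-.5+230,(y+.5)/4-.5+180)
P=dict(hub=((293,278),(285,246),.094),valve=((362,126),(239,136),.106),tip=((712,300),(541,66),.082),pivot=((556,255),(425,117),.084),
ptip=((150,165),(127,275),.102),post=((100,125),(62,268),.102))
q={}
for n,(t,s,z) in P.items():
    a,b=pt("top",T(*t),z),pt("side",S(*s),z);print(n,a.round(4),b.round(4));q[n]=(a,b)
for k in (0,1):
    h=q["hub"][k]
    for n in P:
        d=q[n][k]-h;print(k,n,np.hypot(d[0],d[1]).round(4),np.degrees(np.arctan2(d[1],d[0])).round(1))
    for n in("tip",):
        d=q[n][k]-q["pivot"][k];print("lever",np.hypot(d[0],d[1]),np.degrees(np.arctan2(d[1],d[0])))
# spokes fit: rim ends
for n,t,s in (("a",(202,143),(122,248)),("b",(475,268),(392,172)),("c",(222,440),(345,390))):
    for k,(c,u) in enumerate((("top",T(*t)),("side",S(*s)))):
        d=pt(c,u,.08)-q["hub"][k];print(n,np.hypot(d[0],d[1]).round(3),np.degrees(np.arctan2(d[1],d[0])).round(1))
E
```

```text
hub [0.5442 0.1089 0.094 ] [0.5458 0.104  0.094 ]
valve [0.6398 0.0662 0.106 ] [0.6335 0.0617 0.106 ]
tip [ 0.5335 -0.1562  0.082 ] [ 0.5296 -0.1575  0.082 ]
pivot [ 0.5617 -0.0572  0.084 ] [ 0.5592 -0.0576  0.084 ]
ptip [0.6147 0.1998 0.102 ] [0.6031 0.1987 0.102 ]
post [0.6404 0.2321 0.102 ] [0.6403 0.2249 0.102 ]
0 hub 0.0 0.0
0 valve 0.1047 -24.0
0 tip 0.2653 -92.3
0 pivot 0.167 -84.0
0 ptip 0.115 52.2
0 post 0.1563 52.0
lever 0.10293073461620039 -105.85351272045607
1 hub 0.0 0.0
1 valve 0.0974 -25.8
1 tip 0.262 -93.5
1 pivot 0.1621 -85.2
1 ptip 0.1107 58.8
1 post 0.1535 52.0
lever 0.10426593301252929 -106.5067632295875
a 0.108 34.0
a 0.116 38.2
b 0.115 -85.3
b 0.108 -91.1
c 0.11 156.6
c 0.116 154.1
```

```bash
cat >> h.py <<'E'
def rows(*pts):
    # world targets -> units in tool axes of current pose
    s=ctrl.get_state();r=R.from_quat(s["tcp_rot"])
    for p in pts: print(np.round(p,4),(r.inv().apply(np.array(p)-s["eef_pos"])/.025).round(2))
E
python3 - <<'E'
from h import *
rows((.48,-.25,.23),(.485,.065,.2))
E
```

```text
[ 0.48 -0.25  0.23] [ 14.3  -10.75   0.05]
[0.485 0.065 0.2  ] [ 19.03 -22.43   1.25]
```

```bash
python3 -m creep '[14,-11,0,0, 14,-11,0,0, 14,-11,0,0, 14,-11,0,0, 14,-11,0,0, 14,-11,0,0, 14,-11,0,0, 14,-11,0,0, 14,-11,0,0, 16,-16,0.5,0, 19,-22.4,1.2,0, 19,-22.4,1.2,0, 19,-22.4,1.2,0, 19,-22.4,1.2,0, 19,-22.4,1.2,0, 19,-22.4,1.2,0, 19,-22.4,1.2,0, 19,-22.4,1.2,0, 19,-22.4,1.2,0, 19,-22.4,1.2,0]' 255 30
python3 - <<'E'
from h import *
im=imaging.read_camera("wrist");cv2.imwrite("pics/w1.png",im[:,:,::-1]);print(ctrl.get_state()["eef_pos"],imaging.camera_info("wrist"))
im=imaging.read_camera("top");cv2.imwrite("pics/t1.png",im[:,:,::-1])
E
```

```text
time: 2.87
eef_pos: [0.4843, 0.0662, 0.2012]
tcp_rot: [0.983, 0.186, -0.0, 0.0]
contact_force: [-0.8, -0.3, -0.1]
opening: 0.001
[0.48446361 0.0647465  0.20139601] {'intrinsics': array([[322.04275672,   0.        , 316.44067501],
       [  0.        , 322.04275672, 192.68295629],
       [  0.        ,   0.        ,   1.        ]]), 'origin': array([0.55628392, 0.09320632, 0.34398464]), 'attitude': array([ 0.81561168, -0.55821501, -0.08618765,  0.12548016])}
```

View pics/w1.png

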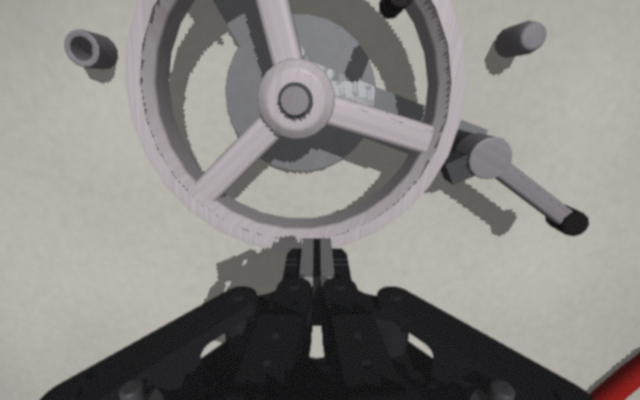

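```bash
python3 - <<'E'
from h import *
h=pt("wrist",(294,98),.094);print("hub",h)
for n,u,z in (("piv",(491,156),.084),("tip",(572,221),.082),("b",(430,139),.08),("c",(204,191),.08),("valve",(398,3),.106)):
    p=pt("wrist",u,z);d=p-h;print(n,p.round(4),np.hypot(d[0],d[1]).round(4),np.degrees(np.arctan2(d[1],d[0])).round(1))
rows((.486,.065,.055))
E
```

```text
hub [0.54583783 0.10603075 0.094     ]
piv [ 0.5606 -0.0591  0.084 ] 0.1658 -84.9
tip [ 0.5358 -0.1561  0.082 ] 0.2623 -92.2
b [ 0.555  -0.0078  0.08  ] 0.1142 -85.4
c [0.4454 0.1528 0.08  ] 0.1108 155.0
valve [0.6269 0.0622 0.106 ] 0.0921 -28.4
[0.486 0.065 0.055] [ 0.07 -0.03  5.86]
```

```bash
python3 -m creep '[0,0,2,0, 0,0,4,0, 0,0,5.8,0, 0,0,5.8,0, 0,0,5.8,0]' 255
python3 - <<'E'
from h import *
a=np.radians(np.arange(-140,-35,5))
print(ctrl.get_state()["eef_pos"],ctrl.get_state()["contact_force"])
rows(*[(.5458+.072*np.cos(x),.106+.072*np.sin(x),.055) for x in a])
E
```

```text
time: 3.38
eef_pos: [0.4801, 0.0624, 0.051]
tcp_rot: [0.983, 0.182, -0.006, -0.001]
contact_force: [-0.6, 0.3, -0.2]
opening: -0.002
[0.48007281 0.0624433  0.05104819] [-0.64349506  0.34606509 -0.16301382]
[0.4906 0.0597 0.055 ] [ 0.35  0.25 -0.16]
[0.4949 0.0551 0.055 ] [ 0.45  0.49 -0.17]
[0.4995 0.0508 0.055 ] [ 0.56  0.71 -0.17]
[0.5045 0.047  0.055 ] [ 0.69  0.92 -0.17]
[0.5098 0.0436 0.055 ] [ 0.84  1.13 -0.17]
[0.5154 0.0407 0.055 ] [ 1.01  1.31 -0.17]
[0.5212 0.0383 0.055 ] [ 1.19  1.49 -0.18]
[0.5272 0.0365 0.055 ] [ 1.39  1.64 -0.18]
[0.5333 0.0351 0.055 ] [ 1.6   1.78 -0.18]
[0.5395 0.0343 0.055 ] [ 1.82  1.9  -0.19]
[0.5458 0.034  0.055 ] [ 2.05  2.   -0.19]
[0.5521 0.0343 0.055 ] [ 2.29  2.08 -0.19]
[0.5583 0.0351 0.055 ] [ 2.53  2.14 -0.19]
[0.5644 0.0365 0.055 ] [ 2.78  2.18 -0.2 ]
[0.5704 0.0383 0.055 ] [ 3.03  2.19 -0.2 ]
[0.5762 0.0407 0.055 ] [ 3.28  2.18 -0.2 ]
[0.5818 0.0436 0.055 ] [ 3.53  2.16 -0.2 ]
[0.5871 0.047  0.055 ] [ 3.78  2.11 -0.21]
[0.5921 0.0508 0.055 ] [ 4.02  2.03 -0.21]
[0.5967 0.0551 0.055 ] [ 4.25  1.94 -0.21]
[0.601  0.0597 0.055 ] [ 4.48  1.83 -0.21]
```

```bash
python3 -m creep '[0,0,0,0,0,0,0,0,0,0,0,0]'
python3 - <<'E'
from h import *
a=np.radians([-140,-130,-120,-110,-105,-100,-95,-90,-85,-80,-75,-70,-65,-60,-55,-50,-45])
rows(*[(.5458+.072*np.cos(x),.106+.072*np.sin(x),.055) for x in a])
E
```

```text
time: 3.63
eef_pos: [0.4869, 0.0632, 0.059]
tcp_rot: [0.983, 0.183, 0.003, 0.001]
contact_force: [0.1, 0.2, -0.4]
opening: -0.001
[0.4906 0.0597 0.055 ] [0.09 0.18 0.16]
[0.4995 0.0508 0.055 ] [0.29 0.64 0.16]
[0.5098 0.0436 0.055 ] [0.57 1.06 0.17]
[0.5212 0.0383 0.055 ] [0.92 1.42 0.17]
[0.5272 0.0365 0.055 ] [1.12 1.58 0.17]
[0.5333 0.0351 0.055 ] [1.33 1.72 0.17]
[0.5395 0.0343 0.055 ] [1.55 1.84 0.17]
[0.5458 0.034  0.055 ] [1.78 1.94 0.17]
[0.5521 0.0343 0.055 ] [2.02 2.02 0.18]
[0.5583 0.0351 0.055 ] [2.26 2.07 0.18]
[0.5644 0.0365 0.055 ] [2.51 2.11 0.18]
[0.5704 0.0383 0.055 ] [2.76 2.13 0.18]
[0.5762 0.0407 0.055 ] [3.01 2.12 0.18]
[0.5818 0.0436 0.055 ] [3.26 2.09 0.18]
[0.5871 0.047  0.055 ] [3.51 2.04 0.18]
[0.5921 0.0508 0.055 ] [3.75 1.97 0.18]
[0.5967 0.0551 0.055 ] [3.98 1.88 0.18]
```

```bash
python3 -m creep '[0.1,0.2,0,0, 0.3,0.5,0,0, 0.5,0.8,0,0, 0.7,1.1,0,0, 0.9,1.3,0,0, 1.1,1.5,0,0, 1.3,1.65,0,0, 1.5,1.75,0,0, 1.7,1.87,0,0, 1.9,1.96,0,0, 2.1,2.02,0,0, 2.3,2.08,0,0, 2.5,2.13,0,0, 2.7,2.16,0,0, 2.9,2.17,0,0, 3.1,2.16,0,0, 3.25,2.14,0,0, 3.35,2.12,0,0, 3.4,2.12,0,0, 3.4,2.12,0,0]'
python3 - <<'E'
from h import *
im=imaging.read_camera("wrist");cv2.imwrite("pics/w2.png",im[:,:,::-1]);print(ctrl.get_state()["eef_pos"])
im=imaging.read_camera("top");cv2.imwrite("pics/t2.png",cv2.resize(im[130:270,220:400,::-1],None,fx=4,fy=4,interpolation=cv2.INTER_CUBIC))
E
```

```text
time: 5.3
eef_pos: [0.5837, 0.0453, 0.0566]
tcp_rot: [0.983, 0.183, 0.001, 0.0]
contact_force: [-1.1, 0.6, 0.5]
opening: -0.0
[0.58365516 0.04522893 0.05666371]
```

View pics/w2.png

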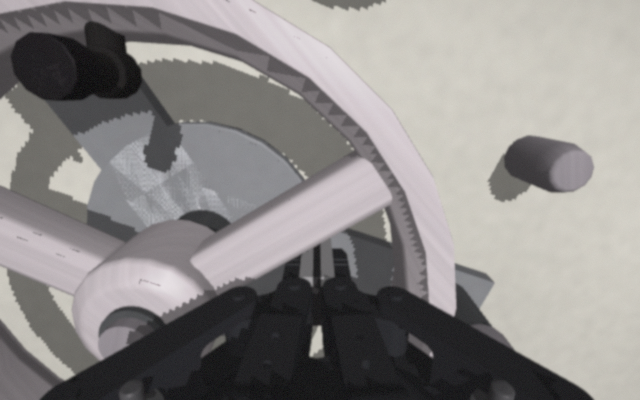

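View pics/t2.png

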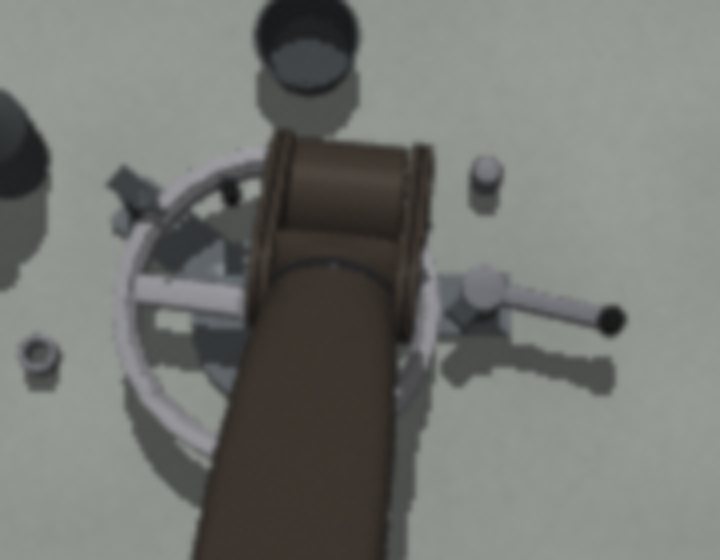

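```bash
python3 - <<'E'
from h import *
h=np.array([.5458,.106,0])
T=lambda x,y:((x+.5)/4-.5+220,(y+.5)/4-.5+130)
def a(n,c,u,z):
    d=pt(c,u,z)-h;print(n,np.hypot(d[0],d[1]).round(4),np.degrees(np.arctan2(d[1],d[0])).round(1))
a("valve top","top",T(229,182),.106)
a("spoke","top",T(148,289),.08)
a("ptip","top",T(150,208),.102)
a("ptip","top",T(160,212),.102)
a("valve w","wrist",(42,65),.106)
a("spoke w end","wrist",(372,176),.08)
a("spoke w in","wrist",(216,262),.08)
a("finger","wrist",(317,255),.055)
e=ctrl.get_state()["eef_pos"]-h;print(np.hypot(e[0],e[1]),np.degrees(np.arctan2(e[1],e[0])))
E
```

```text
valve top 0.1006 23.1
spoke 0.1047 84.0
ptip 0.1246 54.7
ptip 0.1163 53.7
valve w 0.0975 23.7
spoke w end 0.1089 -35.7
spoke w in 0.036 -29.7
finger 0.0712 -58.8
0.07164564773331131 -58.09927784024287
```

```bash
python3 -m creep '[0.15,-0.02,0,0, 0.3,-0.07,0,0, 0.45,-0.12,0,0, 0.58,-0.17,0,0, 0.71,-0.23,0,0, 0.83,-0.3,0,0, 0.95,-0.37,0,0, 1.03,-0.42,0,0, 1.08,-0.45,0,0, 1.1,-0.46,0,0, 1.1,-0.46,0,0]'
python3 - <<'E'
from h import *
im=imaging.read_camera("wrist");cv2.imwrite("pics/w3.png",im[:,:,::-1]);
h=np.array([.5458,.106,0])
s=ctrl.get_state();e=s["eef_pos"]-h;print(np.hypot(e[0],e[1]),np.degrees(np.arctan2(e[1],e[0])),s["contact_force"])
im=imaging.read_camera("top");cv2.imwrite("pics/t3.png",cv2.resize(im[150:250,230:330,::-1],None,fx=6,fy=6,interpolation=cv2.INTER_CUBIC))
E
```

```text
time: 6.32
eef_pos: [0.6048, 0.066, 0.0564]
tcp_rot: [0.983, 0.183, 0.0, 0.0]
contact_force: [-1.9, -1.6, 0.5]
opening: 0.001
0.07135989298069567 -34.132342769072714 [-0.66230713 -1.38508506 -0.01757405]
```

View pics/t3.png

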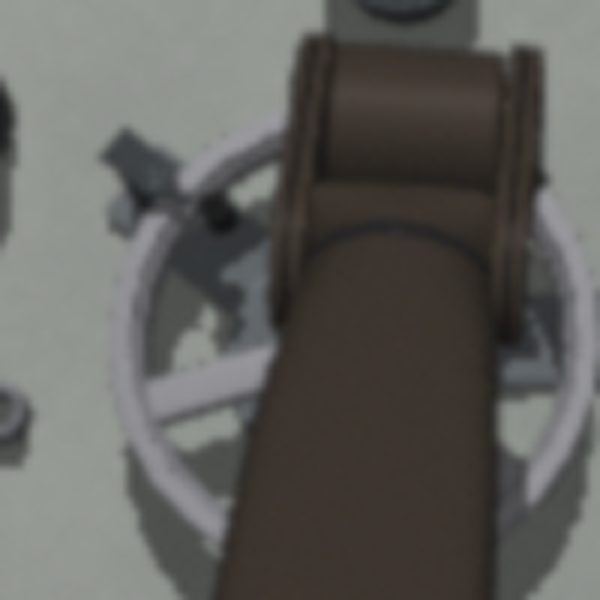

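View pics/w3.png

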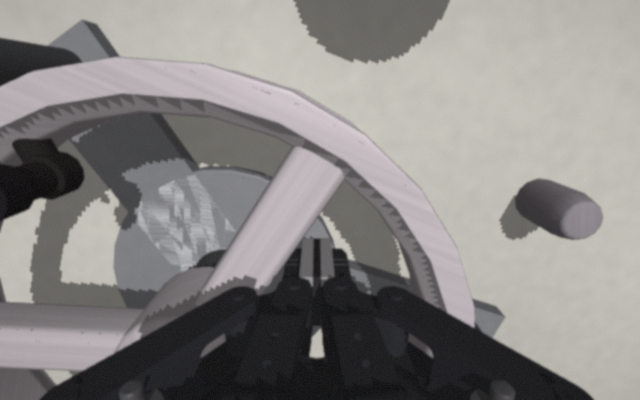

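```bash
python3 -m creep '[-0.33,0.23,0,0, -0.33,0.23,0,0, -0.33,0.23,-2,0, -0.33,0.23,-3.5,0, -0.33,0.23,-4.8,0, -0.5,-0.5,-5.8,0, -0.7,-1.5,-5.8,0, -0.9,-2.5,-5.8,0, -1,-3.3,-5.8,0, -1.1,-3.7,-5.8,0, -1.1,-3.7,-5.8,0, -1.1,-3.7,-5.8,0, -1.1,-3.7,-5.8,0, -1.1,-3.7,-5.8,0]'
python3 - <<'E'
from h import *
im=imaging.read_camera("wrist");cv2.imwrite("pics/w4.png",im[:,:,::-1])
print(ctrl.get_state()["eef_pos"])
E
```

```text
time: 7.58
eef_pos: [0.5461, 0.1413, 0.2013]
tcp_rot: [0.983, 0.183, 0.0, 0.0]
contact_force: [0.4, -0.1, -0.5]
opening: -0.0
[0.54604156 0.14129251 0.20120231]
```

View pics/w4.png

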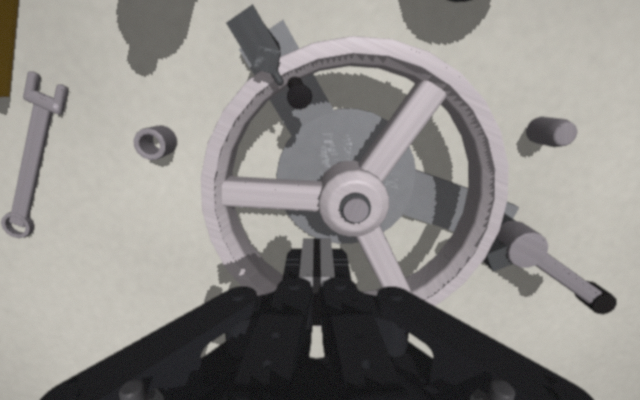

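```bash
python3 - <<'E'
from h import *
im=cv2.imread("pics/w4.png")[0:130,210:340];cv2.imwrite("pics/w4c.png",cv2.resize(im,(585,585),interpolation=cv2.INTER_CUBIC))
E
```

```text
(no output)
```

View pics/w4c.png

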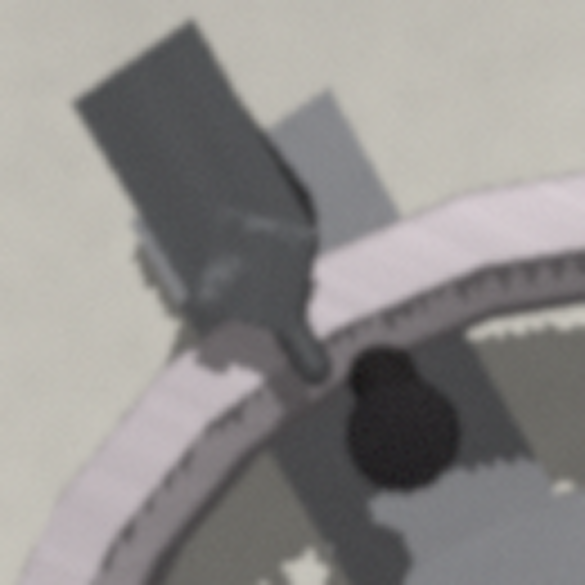

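```bash
python3 - <<'E'
from h import *
T=lambda x,y:((x+.5)/4.5-.5+210,(y+.5)/4.5-.5)
h=pt("wrist",(355.5,208),.094);print(h)
def a(n,u,z):
    p=pt("wrist",u,z);d=p-h;print(n,p.round(4),np.hypot(d[0],d[1]).round(4),np.degrees(np.arctan2(d[1],d[0])).round(1));return p
t=a("tip",T(313,372),.101);o=a("outer",T(132,60),.102);a("mid",T(252,268),.102)
d=o-t;print("axis dir",np.degrees(np.arctan2(d[1],d[0])))
a("v small",T(381,372),.106);a("v big",T(403,435),.106);a("v small",T(381,372),.07);a("v big",T(403,435),.07)
for x,y,n in((435,92,"s1"),(230,191,"s2"),(392,280,"s3")):a(n,(x,y),.08)
i=imaging.camera_info("wrist");print(i["origin"])
for z in(.07,.09,.106):
  q=px("wrist",(h[0]+.098*np.cos(np.radians(48)),h[1]+.098*np.sin(np.radians(48)),z));print(z,(q[0]-210)*4.5,q[1]*4.5)
for z in(.07,.09,.106):
  q=px("wrist",(h[0]+.098*np.cos(np.radians(53)),h[1]+.098*np.sin(np.radians(53)),z));print(z,(q[0]-210)*4.5,q[1]*4.5)
E
```

```text
[0.54354221 0.10651331 0.094     ]
tip [0.614  0.1966 0.101 ] 0.1144 52.0
outer [0.6459 0.2359 0.102 ] 0.165 51.7
mid [0.6251 0.2103 0.102 ] 0.1319 51.8
axis dir 50.943809321781494
v small [0.6179 0.1862 0.106 ] 0.109 47.0
v big [0.6103 0.1798 0.106 ] 0.0991 47.7
v small [0.6179 0.1887 0.07  ] 0.1108 47.9
v big [0.6091 0.1813 0.07  ] 0.0995 48.8
s1 [0.6505 0.0829 0.08  ] 0.1096 -12.5
s2 [0.5151 0.2096 0.08  ] 0.1069 105.4
s3 [0.4854 0.0428 0.08  ] 0.0863 -132.4
[0.61797701 0.16941029 0.34384572]
0.07 411.5222289067607 437.4244939847595
0.09 406.1416704829893 439.56075613767575
0.106 401.1897814658862 441.5268221589909
0.07 370.98252136171936 461.5393073517328
0.09 362.47108849348274 465.5434820881141
0.106 354.6434369332242 469.2259742263942
```

```bash
python3 - <<'E'
from h import *
rows((.596,.053,.2),(.596,.053,.056),(.6048,.066,.056),(.6075,.0703,.056))
E
```

```text
[0.596 0.053 0.2  ] [0.6  4.01 0.05]
[0.596 0.053 0.056] [0.6  4.01 5.81]
[0.6048 0.066  0.056 ] [1.11 3.65 5.81]
[0.6075 0.0703 0.056 ] [1.27 3.53 5.81]
```

```bash
python3 -m creep '[0.2,1,0,0, 0.4,2.4,0,0, 0.6,3.6,0,0, 0.6,4,0,0, 0.6,4,0,0, 0.6,4,0,0, 0.6,4,1.2,0, 0.6,4,2.8,0, 0.6,4,4.2,0, 0.6,4,5.2,0, 0.6,4,5.8,0, 0.6,4,5.8,0, 0.6,4,5.8,0, 0.8,3.87,5.8,0, 0.95,3.76,5.8,0, 1.08,3.67,5.8,0, 1.17,3.6,5.8,0, 1.23,3.56,5.8,0, 1.26,3.53,5.8,0, 1.26,3.53,5.8,0]'
python3 - <<'E'
from h import *
s=ctrl.get_state();print(s["eef_pos"],s["contact_force"])
rows((.6075-.006,.0703-.009,.056),(.546,.1413,.2))
E
```

```text
time: 9.3
eef_pos: [0.6074, 0.0712, 0.057]
tcp_rot: [0.983, 0.183, 0.001, 0.0]
contact_force: [-0.4, -1.6, 0.3]
opening: 0.002
[0.60737497 0.07122919 0.05697073] [-0.36802949 -1.55058007  0.26030342]
[0.6015 0.0613 0.056 ] [-0.36  0.29  0.04]
[0.546  0.1413 0.2   ] [-1.27 -3.5  -5.73]
```

```bash
python3 -m creep '[-0.33,0.25,0,0, -0.33,0.25,0,0, -0.33,0.25,-2,0, -0.33,0.25,-3.5,0, -0.33,0.25,-4.8,0, -0.5,-0.5,-5.8,0, -0.7,-1.5,-5.8,0, -0.9,-2.5,-5.8,0, -1.1,-3.2,-5.8,0, -1.3,-3.5,-5.8,0, -1.3,-3.5,-5.8,0, -1.3,-3.5,-5.8,0, -1.3,-3.5,-5.8,0, -1.3,-3.5,-5.8,0]'
python3 - <<'E'
from h import *
im=imaging.read_camera("wrist");cv2.imwrite("pics/w5.png",im[:,:,::-1])
print(ctrl.get_state()["eef_pos"])
im=im[:,:,::-1]
cv2.imwrite("pics/w5c.png",np.hstack([cv2.resize(im[0:130,210:340],(585,585),interpolation=cv2.INTER_CUBIC)]))
E
```

```text
time: 10.47
eef_pos: [0.5454, 0.1403, 0.2012]
tcp_rot: [0.983, 0.183, -0.0, 0.0]
contact_force: [0.3, -0.5, -0.6]
opening: 0.002
[0.54536057 0.14030826 0.20116643]
```

View pics/w5c.png

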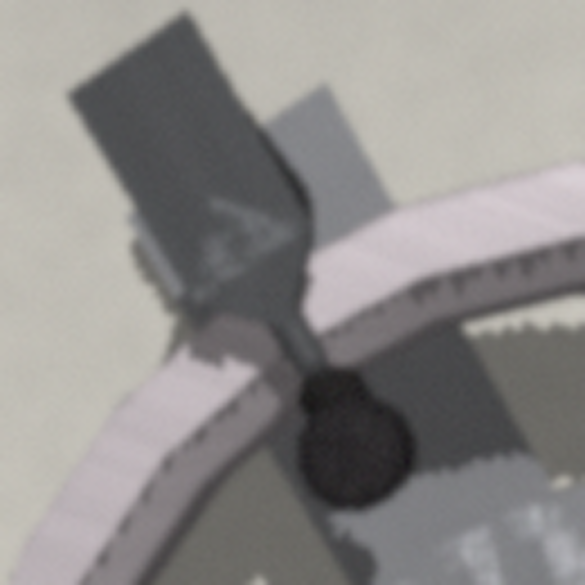

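View pics/w5.png

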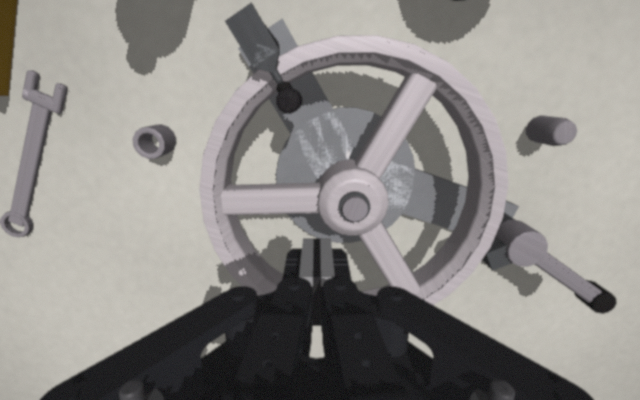

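```bash
python3 - <<'E'
from h import *
T=lambda x,y:((x+.5)/4.5-.5+210,(y+.5)/4.5-.5)
h=pt("wrist",(355.5,207.5),.094)
def a(n,u,z):
    p=pt("wrist",u,z);d=p-h;print(n,p.round(4),np.degrees(np.arctan2(d[1],d[0])).round(1));return p
a("tip",T(310,366),.101);a("outer",T(127,53),.102);a("valve",T(356,447),.106)
piv=pt("wrist",(527,247),.084);tip=pt("wrist",(602,297),.082);d=tip-piv;print(piv,tip,np.hypot(d[0],d[1]),np.degrees(np.arctan2(d[1],d[0])))
pv=np.array([.5605,-.058]);F=lambda f,o:(*(pv+.085*np.array([np.cos(f),np.sin(f)])+o*np.array([-np.sin(f),np.cos(f)])),.05)
rows((.582,-.152,.2),(.582,-.152,.05),*[F(np.radians(x),.024) for x in (-105,-112,-119,-126,-133,-140,-147,-152,-157)])
E
```

```text
tip [0.614  0.1963 0.101 ] 52.0
outer [0.6459 0.2359 0.102 ] 51.8
valve [0.6052 0.1851 0.106 ] 52.0
[ 0.56066776 -0.05444999  0.084     ] [ 0.54040545 -0.15098366  0.082     ] 0.09863727259261147 -101.8542271413057
[ 0.582 -0.152  0.2  ] [-2.83 11.44  0.05]
[ 0.582 -0.152  0.05 ] [-2.83 11.44  6.05]
[ 0.5617 -0.1463  0.05  ] [-3.51 10.93  6.05]
[ 0.5509 -0.1458  0.05  ] [-3.9  10.76  6.05]
[ 0.5403 -0.144   0.05  ] [-4.27 10.54  6.05]
[ 0.53   -0.1409  0.05  ] [-4.62 10.27  6.05]
[ 0.5201 -0.1365  0.05  ] [-4.92  9.97  6.05]
[ 0.5108 -0.131   0.05  ] [-5.19  9.63  6.05]
[ 0.5023 -0.1244  0.05  ] [-5.41  9.26  6.05]
[ 0.4967 -0.1191  0.05  ] [-5.54  8.98  6.05]
[ 0.4916 -0.1133  0.05  ] [-5.65  8.69  6.05]
```

```bash
python3 -m creep '[-0.4,1.5,0,0, -0.8,3,0,0, -1.2,4.6,0,0, -1.6,6.2,0,0, -2,7.8,0,0, -2.3,9.2,0,0, -2.6,10.5,0,0, -2.75,11.2,0,0, -2.8,11.4,0,0, -2.8,11.4,0,0, -2.8,11.4,0,0, -2.8,11.4,0,0, -2.8,11.4,0,0, -2.8,11.4,1.2,0, -2.8,11.4,2.8,0, -2.8,11.4,4.2,0, -2.8,11.4,5.3,0, -2.8,11.4,6,0, -2.8,11.4,6,0, -2.8,11.4,6,0]'
python3 - <<'E'
from h import *
im=imaging.read_camera("wrist");cv2.imwrite("pics/w6.png",im[:,:,::-1])
pv=np.array([.5605,-.058]);F=lambda f,o:(*(pv+.085*np.array([np.cos(f),np.sin(f)])+o*np.array([-np.sin(f),np.cos(f)])),.05)
print(ctrl.get_state()["contact_force"])
rows(*[F(np.radians(x),.024) for x in (-105,-112,-119,-126,-133,-140,-147,-152,-155,-157)])
E
```

```text
time: 12.18
eef_pos: [0.5816, -0.1486, 0.0506]
tcp_rot: [0.983, 0.184, -0.001, -0.001]
contact_force: [-0.2, -0.6, 0.6]
opening: 0.001
[0.31676601 1.41570242 0.82865817]
[ 0.5617 -0.1463  0.05  ] [-0.75 -0.42  0.09]
[ 0.5509 -0.1458  0.05  ] [-1.14 -0.6   0.09]
[ 0.5403 -0.144   0.05  ] [-1.51 -0.82  0.09]
[ 0.53   -0.1409  0.05  ] [-1.85 -1.09  0.09]
[ 0.5201 -0.1365  0.05  ] [-2.16 -1.39  0.09]
[ 0.5108 -0.131   0.05  ] [-2.43 -1.73  0.09]
[ 0.5023 -0.1244  0.05  ] [-2.65 -2.1   0.09]
[ 0.4967 -0.1191  0.05  ] [-2.78 -2.38  0.09]
[ 0.4936 -0.1157  0.05  ] [-2.84 -2.55  0.09]
[ 0.4916 -0.1133  0.05  ] [-2.88 -2.67  0.09]
```

View pics/w6.png

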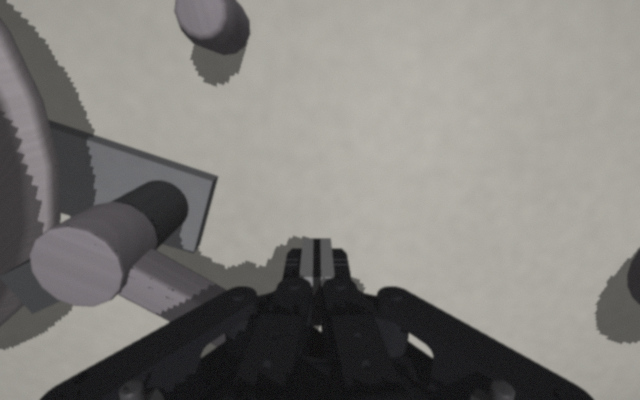

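```bash
python3 -m creep '[-0.25,-0.15,0,0, -0.5,-0.28,0,0, -0.75,-0.42,0,0, -0.95,-0.5,0,0, -1.14,-0.6,0,0, -1.33,-0.7,0,0, -1.51,-0.82,0,0, -1.68,-0.95,0,0, -1.85,-1.09,0,0, -2,-1.24,0,0, -2.16,-1.39,0,0, -2.3,-1.56,0,0, -2.43,-1.73,0,0, -2.54,-1.9,0,0, -2.65,-2.1,0,0, -2.7,-2.2,0,0, -2.74,-2.3,0,0, -2.76,-2.35,0,0, -2.76,-2.35,0,0]'
python3 - <<'E'
from h import *
im=imaging.read_camera("top");cv2.imwrite("pics/t7.png",cv2.resize(im[150:250,230:390,::-1],None,fx=5,fy=5,interpolation=cv2.INTER_CUBIC))
im=imaging.read_camera("side");cv2.imwrite("pics/s7.png",cv2.resize(im[160:300,230:420,::-1],None,fx=4,fy=4,interpolation=cv2.INTER_CUBIC))
im=imaging.read_camera("wrist");cv2.imwrite("pics/w7.png",im[:,:,::-1])
s=ctrl.get_state();print(s["eef_pos"],s["contact_force"])
rows((.4916,-.1133,.05))
E
```

```text
time: 13.82
eef_pos: [0.4981, -0.1218, 0.0514]
tcp_rot: [0.983, 0.184, 0.002, 0.003]
contact_force: [7.3, -5.9, -5.3]
opening: 0.002
[ 0.49805859 -0.12178224  0.05139318] [ 6.19434786 -5.88739634 -5.71543533]
[ 0.4916 -0.1133  0.05  ] [-0.12 -0.41  0.05]
```

View pics/s7.png

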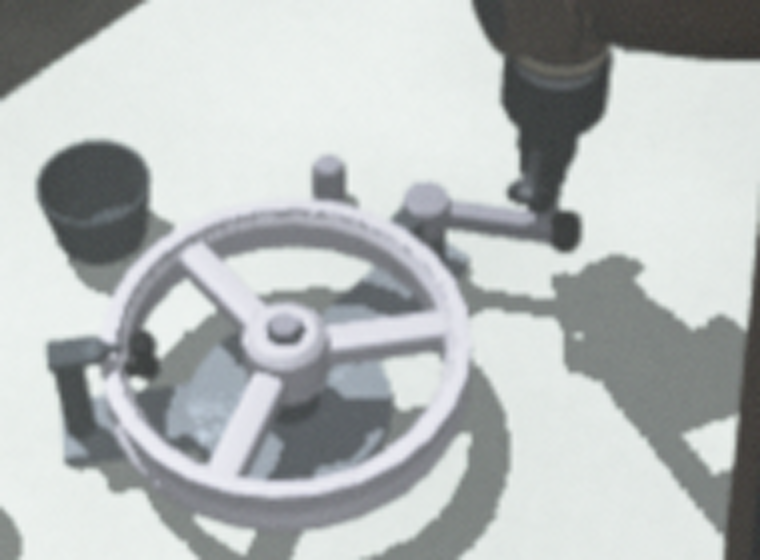

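View pics/w7.png

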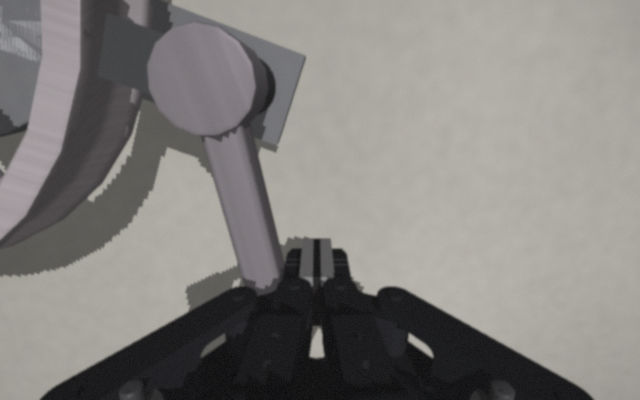

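```bash
python3 - <<'E'
from h import *
S=lambda x,y:((x+.5)/4-.5+230,(y+.5)/4-.5+160)
p=pt("side",S(425,197),.084);t=pt("side",S(566,226),.082);d=t-p;print(p,t,np.hypot(d[0],d[1]),np.degrees(np.arctan2(d[1],d[0])))
p=pt("wrist",(202,80),.084)
a=pt("wrist",(221,138),.079);b=pt("wrist",(262,283),.079);d=b-a;print(p,a,b,np.degrees(np.arctan2(d[1],d[0])))
E
```

```text
[ 0.55923375 -0.05755592  0.084     ] [ 0.4652975  -0.10756364  0.082     ] 0.10641800415186735 -151.97103466075296
[ 0.55966259 -0.05760369  0.084     ] [ 0.54274701 -0.06738542  0.079     ] [ 0.49166612 -0.09952407  0.079     ] -147.82306356595384
```

```bash
python3 -m creep '[-0.03,-0.1,0,0, -0.06,-0.2,0,0, -0.09,-0.3,0,0, -0.12,-0.4,0,0, -0.12,-0.4,0,0, -0.12,-0.4,0,0]'
python3 - <<'E'
from h import *
s=ctrl.get_state();print(s["eef_pos"],s["contact_force"])
im=imaging.read_camera("wrist");cv2.imwrite("pics/w8.png",im[:,:,::-1])
im=imaging.read_camera("side");cv2.imwrite("pics/s8.png",cv2.resize(im[160:300,230:420,::-1],None,fx=4,fy=4,interpolation=cv2.INTER_CUBIC))
E
```

```text
time: 14.47
eef_pos: [0.4981, -0.1213, 0.0523]
tcp_rot: [0.983, 0.185, 0.01, 0.013]
contact_force: [23.1, -29.7, -27.0]
opening: -0.001
[ 0.49809126 -0.12134607  0.05225859] [ 23.14224371 -29.73902658 -26.98356823]
```

View pics/w8.png

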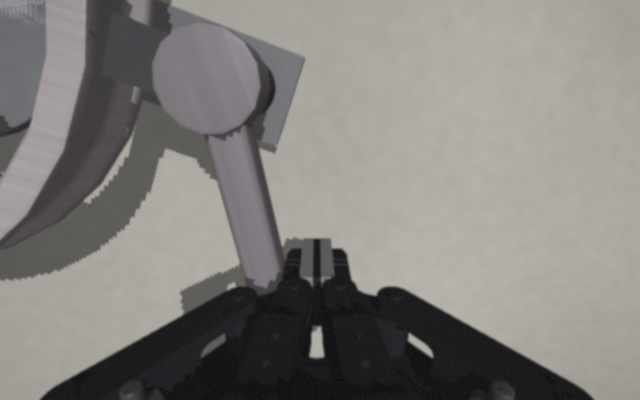

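View pics/s8.png

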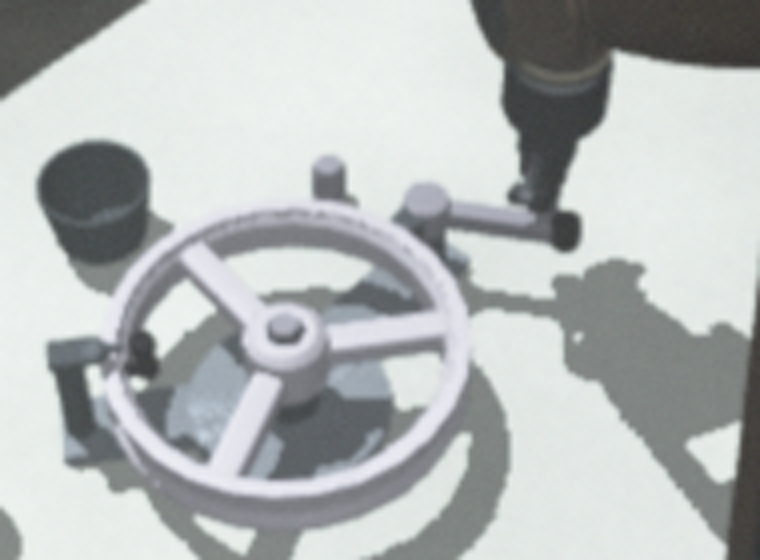

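```bash
python3 -m creep '[0.06,0.2,0,0, 0.12,0.4,0,0, 0.25,0.8,0,0, 0.35,1.1,0,0, 0.35,1.1,0,0, 0.35,1.1,-1,0, 0.35,1.1,-2.5,0, 0.35,1.1,-4,0, 0.35,1.1,-5.3,0, 0.35,1.1,-6,0, -0.5,1.1,-6,0, -1.5,1.1,-6,0, -2.2,1.1,-6,0, -2.5,1.1,-6,0, -2.5,1.1,-6,0, -2.5,1.1,-6,0, -2.5,1.1,-6,0]'
python3 - <<'E'
from h import *
s=ctrl.get_state();print(s["eef_pos"],s["contact_force"])
for c in("wrist","top"):
  im=imaging.read_camera(c);cv2.imwrite(f"pics/{c}9.png",im[:,:,::-1])
im=imaging.read_camera("side");cv2.imwrite("pics/s9.png",cv2.resize(im[160:300,230:420,::-1],None,fx=4,fy=4,interpolation=cv2.INTER_CUBIC))
E
```

```text
time: 15.98
eef_pos: [0.4424, -0.1596, 0.2013]
tcp_rot: [0.983, 0.184, 0.0, -0.0]
contact_force: [0.4, -0.8, -0.1]
opening: -0.001
[ 0.44236449 -0.1596152   0.20127204] [ 0.35044538 -0.83069165 -0.09274293]
```

View pics/wrist9.png

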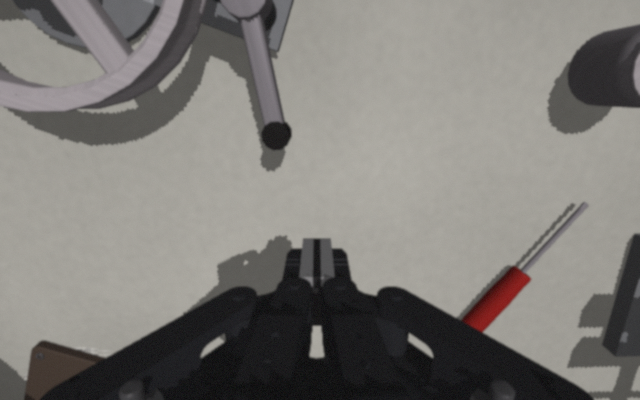

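View pics/s9.png

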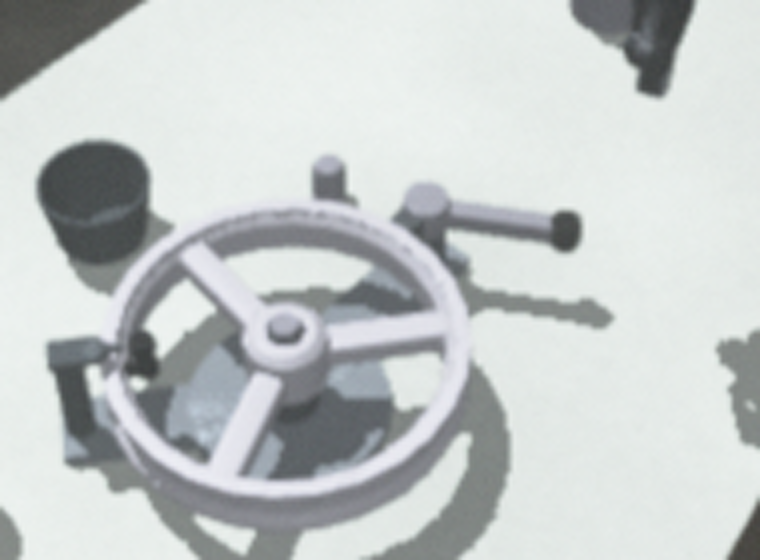

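```bash
python3 - <<'E'
from h import *
side9=imaging.read_camera("side")[:,:,::-1]
def cen(im,u0,v0,u1,v1,th=60):
    g=im[v0:v1,u0:u1].max(2);m=g<th;y,x=np.nonzero(m);return (x.mean()+u0,y.mean()+v0),m.sum()
pv=np.array([.5602,-.0575])
A={}
for n,c,im,box in (("top0","top",cv2.imread("pics/top0.png"),(366,203,380,217)),("top9","top",cv2.imread("pics/top9.png"),(330,212,365,250)),
 ("side0","side",cv2.imread("pics/side0.png"),(357,190,373,206)),("side9","side",side9,(364,208,380,226))):
    u,k=cen(im,*box);p=pt(c,u,.071);d=p[:2]-pv;A[n]=np.degrees(np.arctan2(d[1],d[0]));print(n,np.round(u,1),k,p.round(4),np.hypot(*d).round(4),A[n].round(1))
print(np.radians(A["top0"]-A["top9"]),np.radians(A["side0"]-A["side9"]))
im=cv2.imread("pics/top9.png")[150:250,230:390];cv2.imwrite("pics/t9c.png",cv2.resize(im,None,fx=5,fy=5,interpolation=cv2.INTER_CUBIC))
E
```

```text
top0 [372.1 209.7] 34 [ 0.5349 -0.1575  0.071 ] 0.1031 -104.2
top9 [355.5 238.4] 260 [ 0.4429 -0.1039  0.071 ] 0.1261 -158.4
side0 [nan nan] 0 [nan nan nan] nan nan
side9 [nan nan] 0 [nan nan nan] nan nan
0.9469986554238043 nan<stdin>:4: RuntimeWarning: Mean of empty slice.
  ret = ret.dtype.type(ret / rcount)
```

View pics/t9c.png

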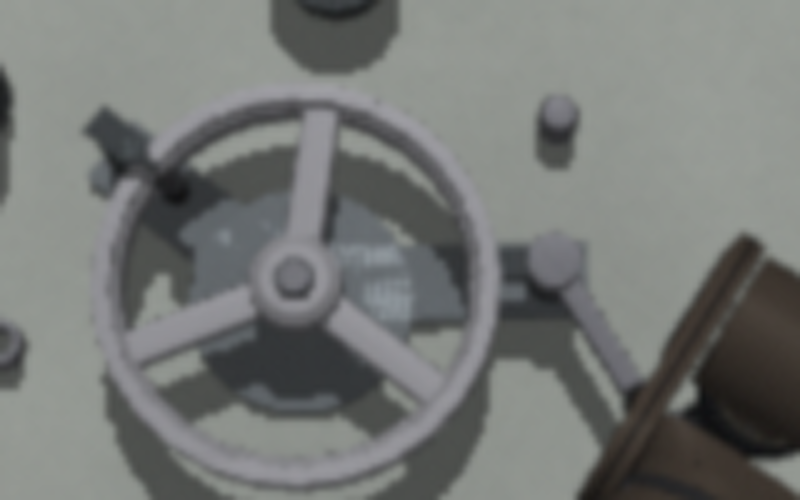

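```bash
python3 -m creep '[-0.3,1,-0.3,0, -0.3,2.4,-0.6,0, -0.3,4,-1,0, -0.3,5.4,-1,0, -0.3,6.4,-1,0, -0.3,7,-1,0, -0.3,7,-1,0, -0.3,7,-1,0, -0.3,7,-1,0, -0.3,7,-1,0]'
python3 - <<'E'
from h import *
side9=imaging.read_camera("side")[:,:,::-1];top9=imaging.read_camera("top")[:,:,::-1]
def cen(im,u0,v0,u1,v1,th):
    g=im[v0:v1,u0:u1].max(2);m=g<th;y,x=np.nonzero(m);return (x.mean()+u0,y.mean()+v0),m.sum()
pv=np.array([.5602,-.0575])
A={}
for n,c,im,box,th in (("top0","top",cv2.imread("pics/top0.png"),(366,203,380,217),60),("top9","top",top9,(350,222,365,235),60),
 ("side0","side",cv2.imread("pics/side0.png"),(357,190,373,206),90),("side9","side",side9,(364,208,380,226),90)):
    u,k=cen(im,*box,th);p=pt(c,u,.071);d=p[:2]-pv;A[n]=np.degrees(np.arctan2(d[1],d[0]));print(n,np.round(u,1),k,p.round(4),np.hypot(*d).round(4),A[n].round(1))
print(np.radians(A["top0"]-A["top9"]),np.radians(A["side0"]-A["side9"]))
cv2.imwrite("pics/t10c.png",cv2.resize(top9[150:250,230:390],None,fx=5,fy=5,interpolation=cv2.INTER_CUBIC))
E
```

```text
time: 17.02
eef_pos: [0.4978, -0.3247, 0.2262]
tcp_rot: [0.983, 0.184, -0.0, -0.0]
contact_force: [0.1, -0.6, 0.7]
opening: 0.005
top0 [372.1 209.7] 34 [ 0.5349 -0.1575  0.071 ] 0.1031 -104.2
top9 [357.5 229.9] 32 [ 0.47   -0.1104  0.071 ] 0.1046 -149.6
side0 [364.2 197.4] 32 [ 0.5337 -0.1606  0.071 ] 0.1064 -104.4
side9 [370.7 217.5] 42 [ 0.468  -0.1104  0.071 ] 0.1063 -150.1
0.7925497927327698 0.7976776550602391
```

View pics/t10c.png

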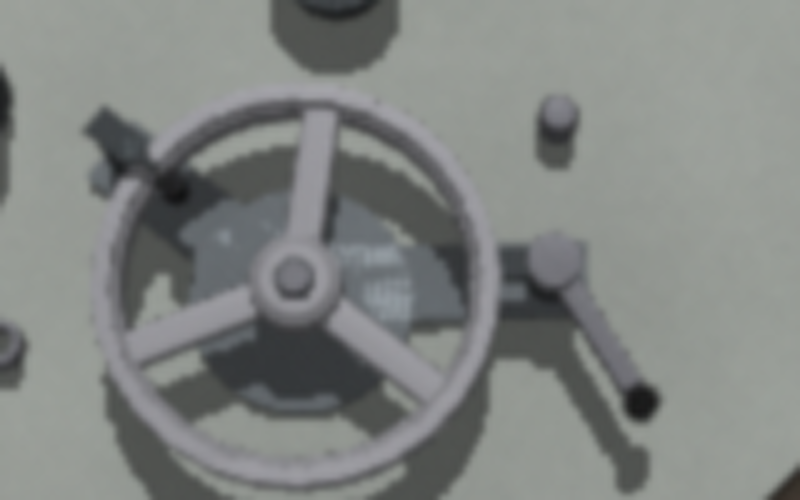

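```bash
python3 - <<'E'
from h import *
rows((.49,-.08,.2))
E
```

```text
[ 0.49 -0.08  0.2 ] [ 3.24 -9.24  1.06]
```

```bash
python3 -m creep '[0.4,-1.2,0,0, 0.9,-2.6,0,0, 1.4,-4.2,0.3,0, 2,-5.8,0.6,0, 2.6,-7.4,0.8,0, 3,-8.6,1,0, 3.2,-9.2,1,0, 3.2,-9.2,1,0, 3.2,-9.2,1,0, 3.2,-9.2,1,0, 3.2,-9.2,1,0, 3.2,-9.2,1,0]'
python3 - <<'E'
from h import *
im=imaging.read_camera("wrist")[:,:,::-1];cv2.imwrite("pics/w11.png",im)
cv2.imwrite("pics/w11c.png",cv2.resize(im[50:230,170:410],None,fx=3.3,fy=3.3,interpolation=cv2.INTER_CUBIC))
E
```

```text
time: 18.12
eef_pos: [0.4899, -0.0837, 0.2016]
tcp_rot: [0.983, 0.183, 0.0, 0.0]
contact_force: [-0.5, -0.6, -1.1]
opening: -0.0
```

View pics/w11c.png

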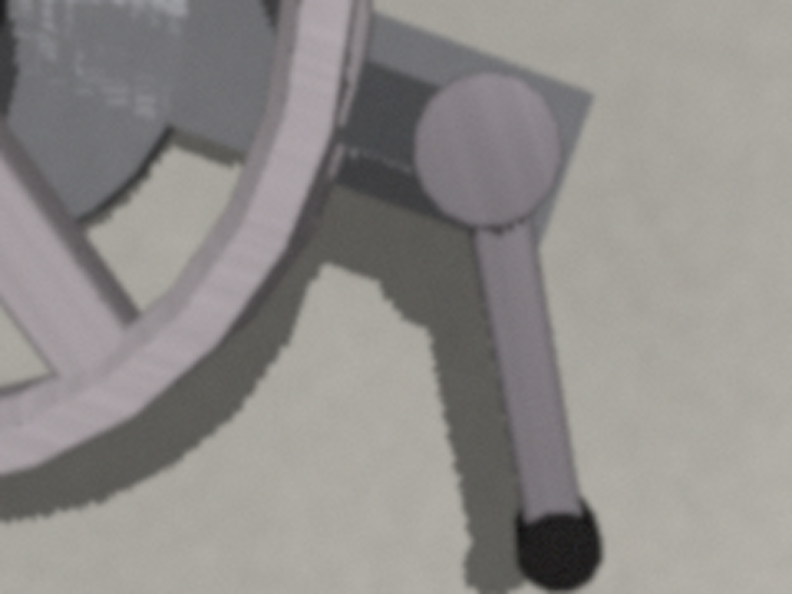

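```bash
python3 - <<'E'
from h import *
rows((.527,-.13,.2),(.527,-.13,.055),(.516,-.111,.055),(.511,-.103,.055))
E
```

```text
[ 0.527 -0.13   0.2  ] [0.72 2.27 0.06]
[ 0.527 -0.13   0.055] [0.72 2.26 5.86]
[ 0.516 -0.111  0.055] [0.58 1.4  5.86]
[ 0.511 -0.103  0.055] [0.51 1.03 5.86]
```

```bash
python3 -m creep '[0.3,1,0,0, 0.6,2,0,0, 0.7,2.3,0,0, 0.7,2.3,0,0, 0.7,2.3,0,0, 0.7,2.3,1.2,0, 0.7,2.3,2.8,0, 0.7,2.3,4.2,0, 0.7,2.3,5.3,0, 0.7,2.3,5.85,0, 0.7,2.3,5.85,0, 0.7,2.3,5.85,0, 0.65,2,5.85,0, 0.62,1.75,5.85,0, 0.59,1.5,5.85,0, 0.58,1.4,5.85,0, 0.58,1.4,5.85,0]'
python3 -m creep '[-0.02,-0.1,0,0, -0.04,-0.2,0,0, -0.06,-0.3,0,0, -0.06,-0.3,0,0, -0.06,-0.3,0,0]'
python3 - <<'E'
from h import *
im=imaging.read_camera("wrist")[:,:,::-1];cv2.imwrite("pics/w12.png",im)
def cen(im,u0,v0,u1,v1,th):
    g=im[v0:v1,u0:u1].max(2);m=g<th;y,x=np.nonzero(m);return (x.mean()+u0,y.mean()+v0),m.sum()
print(cen(imaging.read_camera("side")[:,:,::-1],364,208,380,226,90))
E
```

```text
time: 19.58
eef_pos: [0.5168, -0.1104, 0.0566]
tcp_rot: [0.983, 0.184, 0.001, 0.002]
contact_force: [0.6, -3.2, 1.6]
opening: -0.001
time: 20.0
eef_pos: [0.5167, -0.1098, 0.0572]
tcp_rot: [0.983, 0.184, 0.006, 0.008]
contact_force: [8.9, -19.0, -7.7]
opening: -0.004
((np.float64(370.64), np.float64(217.14)), np.int64(50))
```

View pics/w12.png

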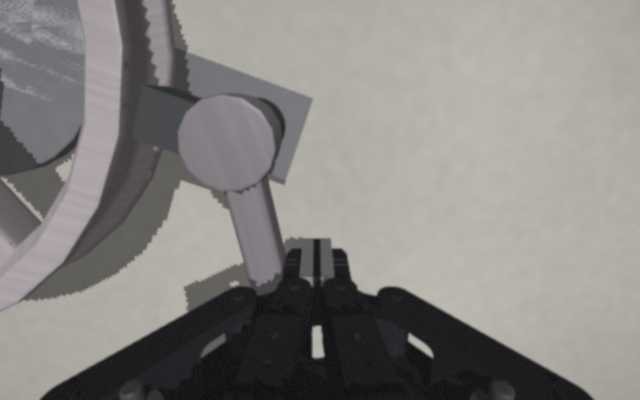

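```bash
python3 -m creep '[0.05,0.2,0,0, 0.1,0.5,0,0, 0.15,0.9,0,0, 0.2,1.3,0,0, 0.2,1.3,0,0, 0.2,1.3,-1,0, 0.2,1.3,-2.5,0, 0.2,1.3,-4,0, 0.2,1.3,-5.3,0, 0.2,1.3,-6,0, 0.2,2.3,-6,0, 0.2,3.8,-6,0, 0.2,5,-6,0, 0.2,6,-6,0, 0.2,6,-6,0, 0.2,6,-6,0, 0.2,6,-6,0, 0.2,6,-6,0]'
python3 - <<'E'
from h import *
def cen(im,u0,v0,u1,v1,th):
    g=im[v0:v1,u0:u1].max(2);m=g<th;y,x=np.nonzero(m);return (x.mean()+u0,y.mean()+v0),m.sum()
im=imaging.read_camera("side")[:,:,::-1];print(cen(im,364,208,380,226,90))
t=imaging.read_camera("top")[:,:,::-1]
cv2.imwrite("pics/f.png",np.hstack([cv2.resize(t[130:270,180:320],(400,400)),cv2.resize(im[180:320,230:370],(400,400))]))
s=ctrl.get_state();print(s["eef_pos"],s["contact_force"])
E
```

```text
time: 21.6
eef_pos: [0.5701, -0.2403, 0.2047]
tcp_rot: [0.983, 0.184, -0.0, -0.001]
contact_force: [-0.1, 0.1, 0.3]
opening: 0.0
((np.float64(370.73809523809524), np.float64(217.52380952380952)), np.int64(42))
[ 0.5702547  -0.24034959  0.20504562] [ 0.6869412  -0.04637588 -0.49198179]
```

View pics/f.png

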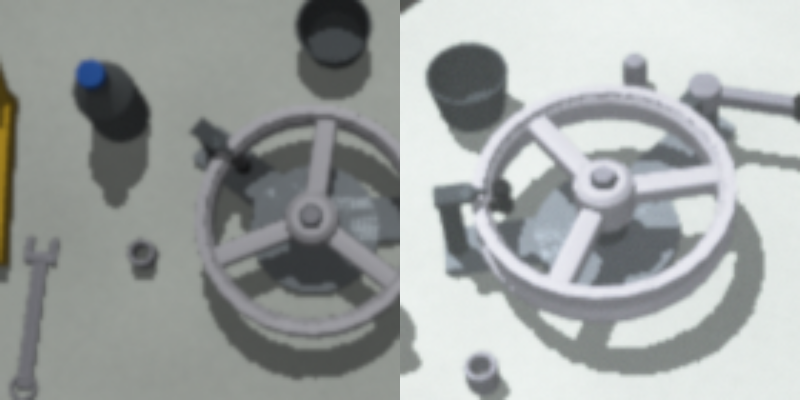

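The wheel's valve (at about (240,160) in the left half) is in line with the pointer. The lever is home and the arm is clear, so I'm handing in.

```bash
python3 -c "
from plant import ctrl
print(ctrl.sign_off())"
```

```text
the job is handed in; nothing more can be done
None
```

The wheel is parked with its valve at the pointer and the brake lever is against its stop. The job was handed in at about 21.6 s with the arm clear; no verdict was given.

- **Wheel:** I pushed one spoke round with the closed fingertips, about 77° counter-clockwise in three pushes. In the wrist picture after the last push, the valve and the pointer tip both lay at 52.0° round the hub. The last top and side pictures, taken after braking, still show them in line. The hub measurements differed by about 2 mm between views.
- **Brake:** I pushed the lever until it would not move further. It stayed put under about 45 N, and again under about 22 N when pushed at a second point. The picture shows the dark shoe at the rim, and the lever did not spring back when released.
- **One check disagreed:** The cameras put the lever's swing at about 0.80 rad, not 0.90. Because it stopped hard twice, I take it that the lever started at about 0.1 rad rather than 0, but I could not read the joint itself.
- **Other things on the bench:** In the pictures none of them looks moved, though I did not measure this.

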